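# Tilt the rolling pin out of the two-tier utensil tray

### The job

The rolling pin lies in the bottom of the grey utensil tray and is longer than any gap the sliding upper tray can leave. Slide the upper tray aside, tilt the pin out through the gap without forcing it against the trays, and finish while still gripping the pin and holding it up still and roughly level, well clear above both trays (a hand's breadth over the upper one), ready for me to take. Leave the wooden spoon in the tray and the things standing round about where they are.

Things in the scene. Friction and masses are not known exactly. Their poses are not given: they have to be found in the camera images.
- utensil_tray: Grey plastic utensil tray, fixed, open on top, 196 mm (its x) by 400 mm (its y) outside, walls and floor 4 mm thick, rim 65 mm above the worktop; origin at the centre of its underside. A divider along its y in the middle, top 36 mm above the worktop, makes two lanes. A tall cupboard stands to its right (world -y).
- lane_a (a point): Middle of one lane's floor, 4 mm above the worktop, at x = -48 mm of the tray. Each lane is 92 mm wide and 392 mm long (y). One lane holds the rolling pin, the other the wooden spoon, either way round, both lying along y.
- lane_b (a point): The same for the other lane, at x = +48 mm of the tray.
- upper (a joint): Position (m) of the shallow grey upper tray along the y of utensil_tray: 0 = against the -y end, 0.212 = against the +y end; at either end it leaves its largest gap, 212 mm, at the other. It cannot be lifted off. It slides on the rims with about 1.5 N of friction plus 8 N per m/s of drag and stays where it is left; push it on an end wall.
- upper_mid (a point): Centre of the upper tray in plan, at its top edge, 102 mm above the worktop. The upper tray is 200 mm wide (210 mm over its side skirts), 180 mm long along the tray's y (end walls 90 mm either side of this point), 36 mm high with 4 mm walls; its underside is 66 mm above the worktop. Small cutlery and pegs in it are fixed to it.
- rolling_pin: Small plain wooden rolling pin, 300 mm long over all, 0.13 to 0.25 kg: a barrel 34 mm in diameter and 190 mm long, with a turned handle 55 mm long (23 mm at its thickest) at each end. Origin on its axis at mid-length, which is the centre of mass; its y axis runs along the pin. It lies on the tray's floor, its axis 21 mm above the worktop, and can roll.
- pin_end_a (a point): Centre of the pin's end face, 150 mm from its middle along its +y axis.
- pin_end_b (a point): Centre of the pin's other end face, 150 mm from its middle along its -y axis.
- wooden_spoon: Slim wooden spoon, 282 mm long and 44 mm wide at the bowl, 12 mm thick, lying along y in the other lane; origin on its axis at about mid-length. Not to be taken.
- fruit_bowl: Pale bowl 160 mm across with two apples, about 95 mm high, origin at the centre of its underside. Bystander.
- milk_jug: Steel milk jug, 78 x 103 mm, 84 mm high, origin at the centre of its underside. Bystander.

How it is judged:
By the outcome, as a careful person would: the job done as asked, in the order asked, and still so for the second after the job is handed in, while the arm keeps its last pose, push and grip.
It also fails if it takes over 48 s, if anything falls off the work surface, if the arm or the gripper's body presses on something with over 40 N, if the wrist force passes 120 N, or if a joint passes its speed limit or range.

### The arm

A 7-joint arm with a two-finger parallel gripper is mounted at the origin on a cart in front of the work surface, level with it; the furniture and walls round the work are solid. World frame = base frame: x ahead of the robot, y to its left, z up, the work surface at z = 0. Lengths are in m, angles in rad, forces in N, time in s.
With the tool pointing down it reaches from about 0.4 to 0.875 m from the base axis. Payload 6.5 kg.
Tool frame: the origin (TCP) lies on the front face of the gripper's body, between the roots of the fingers; the fingertips stand 73 mm ahead of it and the grasp point (between the pads) lies 54 mm ahead of it; z points along the fingers, y is the line along which they close (so a half turn about z gives the same grasp; the last joint's range is limited). The gripper opens to 85 mm and grips with 20 to 120 N. Pads are 22 mm wide; open, the fingers measure 114 mm over their backs; the gripper's body (76 mm by 85 mm) begins 54 mm behind the grasp point. The pads swing forward as they close: fully open they stand 13 mm farther back than shut.
Start: joints at [1.257, 0.536, -0.004, 1.538, 0.003, 1.067, -0.071], TCP at [0.159, -0.63, 0.304] pointing down, gripper open.
Joint ranges: [-2.7, 2.7], [-0.37, 2.16], [-1.27, 1.26], [0.24, 2.4], [-1.31, 4.45], [0.19, 1.91], [-2.76, 2.76]. Speed limits (rad/s): [2.39, 2.39, 3.14, 3.14, 3.14, 3.14, 3.14].

### API

Orientations are given as a rotation vector (axis times angle).
In Python, from station import bot, cams, ticket gives the robot as it stands (bot), with the cameras (cams) and the job (ticket).
- The arm moves only by the tool run_rows, called after "Call:" in YAML: its name, and indented under it one key for each argument. Schema: {"type":"object","properties":{"rows":{"type":"array","items":{"type":"object","properties":{"aperture":{"type":"number"},"dx":{"type":"number"},"dy":{"type":"number"},"dz":{"type":"number"},"ax":{"type":"number"},"ay":{"type":"number"},"az":{"type":"number"}},"additionalProperties":false,"required":["aperture"]},"minItems":1,"maxItems":5},"grip_force":{"type":"number"},"only":{"type":"string"},"quiet":{"type":"boolean"},"lines":{"type":"string"}},"required":["rows"],"additionalProperties":false}. rows is a list of rows, 1 to 5 of them, each an object with the fields aperture (the finger opening in m), dx, dy, dz (the shift in a scale on which 1.0 is 0.4 m), ax, ay, az (a rotation vector in shares of pi/2 rad (1.0 is pi/2 rad)); a field left out counts as zero (the opening has to be given); each row is the pose to reach, as a shift and turn from the pose commanded when the call began, along the tool's axes at that moment; what a row does not reach only later rows make up. A row lasts 1/12 s, in which the tool goes at most 0.0417 m and 0.125 rad, less where a joint would pass 70% of its speed; a pose out of reach is approached as far as the arm can. The fingers move at their own pace and stop on an object; grip_force is the grip in N (left out, the last holds). Time passes only in rows, so rows that do not move let the fingers close. The tool returns the time, the measured TCP pose, the force, the opening and the grip force at its end. only (a regular expression) keeps the lines of the reply that match it, lines (a string "A,B") keeps lines A to B, and quiet returns only ok. Shift and turn numbers lie between -1 and 1, and a call with a number outside is refused. Input that does not fit is refused with a message, and nothing moves.
- bot.sense(): the state, without advancing time (a new reading comes with each control period).
- cams.read_camera(name): name is "scene" or "side" or "wrist"; returns the picture (480x640x3 uint8, red, green, blue); there is no depth.
- cams.get_calibration(name): a dict with "mtx" (3x3 intrinsics, pixels), "view" (4x4, takes a point from world to camera coordinates); the wrist camera has in their place "hand_eye" (4x4, takes a point from camera to tool coordinates, whose origin is the TCP and whose axes are the flange's). Camera axes: x right, y down, z forward; pixel columns grow to the right and rows downward; lengths in m; the calibration is good to about 2 mm. A picture is of the moment at which its call begins: read the wrist's pose just before it. get_calibration takes no time and is no camera call.
- ticket.hand_in(): hands the job in; it is judged then, once.
The state is a dict: "clock": time; "joint_positions": joint angles; "joint_velocities": joint speeds; "tau": joint torques, N m; "ee_pos": TCP position; "eef_rot": TCP orientation; "wrist_force": force on the tool from outside, world axes, zero at the start; "torque": the same for the moment, N m; "opening": finger opening in m; "gripper_force": force on a finger pad.
Only numpy, scipy, OpenCV 4.12 (cv2) and the standard library are available. Lean on these libraries where they do the work, as an engineer would, in place of code of your own. Each camera call takes 0.05 s, during which the arm holds its last target. There are 200 camera calls.

## Working session

There is one attempt and no reset: what is moved stays moved. The work goes in short steps, Python scripts to look and compute and a tool call to move; the robot and the scene stay as the last step left them, time stands still between calls to the robot, and variables do not carry over. Pictures are saved under pics/ and viewed, at most 10 in all, crops included, and the job is handed in when it is done.

```bash
ls; mkdir -p pics; python3 - <<'E'
from station import bot, cams, ticket
import cv2,numpy as np
for n in("scene","side"):
    cv2.imwrite(f"pics/{n}0.png",cams.read_camera(n)[:,:,::-1])
    c=cams.get_calibration(n);print(n,np.round(c["mtx"],1).tolist(),np.round(c["view"],3).tolist())
c=cams.get_calibration("wrist");print({k:np.round(v,3).tolist() for k,v in c.items()})
print(bot.sense())
E
```

```text
pics
station.py
scene [[462.8, 0.0, 317.2], [0.0, 462.8, 233.4], [0.0, 0.0, 1.0]] [[-0.798, -0.602, 0.013, 0.519], [-0.336, 0.428, -0.839, 0.158], [0.499, -0.674, -0.544, 1.09], [0.0, 0.0, 0.0, 1.0]]
side [[437.9, 0.0, 316.9], [0.0, 437.9, 235.0], [0.0, 0.0, 1.0]] [[0.923, -0.384, -0.008, -0.408], [-0.192, -0.445, -0.875, 0.272], [0.332, 0.809, -0.484, 0.573], [0.0, 0.0, 0.0, 1.0]]
{'mtx': [[393.126, 0.0, 321.598], [0.0, 393.126, 236.023], [0.0, 0.0, 1.0]], 'hand_eye': [[0.001, -0.955, -0.297, 0.075], [1.0, 0.001, 0.0, 0.001], [-0.0, -0.297, 0.955, -0.07], [0.0, 0.0, 0.0, 1.0]]}
{'clock': 0.1, 'joint_positions': array([ 1.25680724,  0.53709606, -0.00440943,  1.53874406,  0.00257002,
        1.06731083, -0.07119642]), 'joint_velocities': array([-0.00011606, -0.00262979,  0.00046564, -0.00256785, -0.00075981,
        0.00194158, -0.00043094]), 'tau': array([ 2.39693312e-03, -5.84577763e+01,  1.05184402e+00, -2.59781241e+01,
        1.26672830e-02,  4.59988281e-03, -3.89670879e-05]), 'ee_pos': array([ 0.15929592, -0.62971909,  0.30310902]), 'eef_rot': array([-3.11599222e+00, -3.88098332e-01,  4.61995588e-04]), 'wrist_force': array([0.01887398, 0.96273358, 0.39346685]), 'torque': array([ 0.00478741, -0.01204694,  0.02807285]), 'gripper_force': 0.0, 'opening': 0.08565304007946928}
```

View pics/scene0.png

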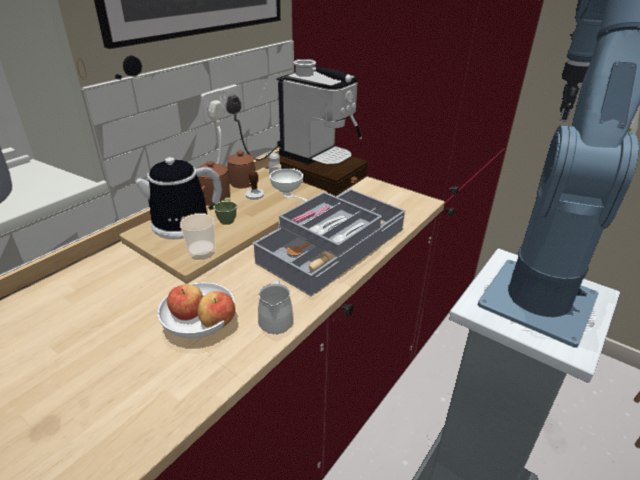

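View pics/side0.png

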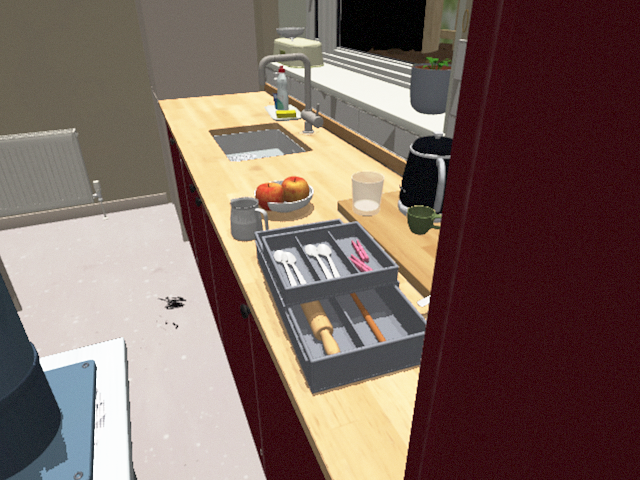

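The upper tray sits part-way along. The pin is in the lane near the robot, with its handle visible at about (322,262) in the scene view and (330,340) in the side view. The spoon is in the far lane. I'll enlarge both views to measure.

```bash
python3 - <<'E'
import cv2
a=cv2.imread("pics/scene0.png")[170:300,235:420]; cv2.imwrite("pics/sc.png",cv2.resize(a,None,fx=4,fy=4,interpolation=2))
a=cv2.imread("pics/side0.png")[195:395,235:435]; cv2.imwrite("pics/sd.png",cv2.resize(a,None,fx=3,fy=3,interpolation=2))
E
```

```text
(no output)
```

View pics/sc.png

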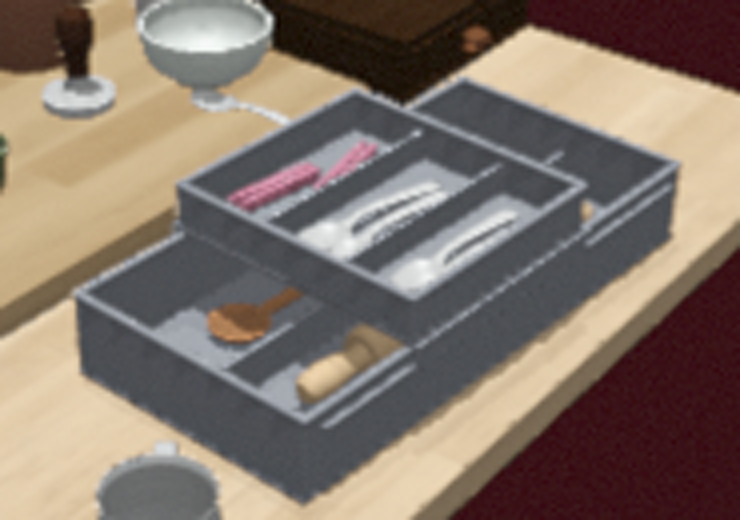

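View pics/sd.png

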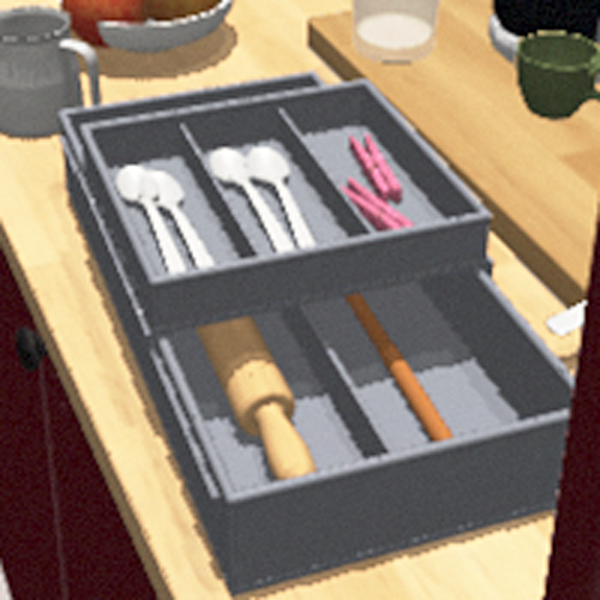

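The scene crop shows the tray rim corners at (78,292), (305,418), (678,165) and (465,80). The upper tray's top corners are at (180,185), (415,298), (582,185) and (357,92), and the pin's +y end is at (308,388). In the side crop the pin's -y end is at (295,465).

```bash
cat > h.py <<'E'
from station import bot, cams, ticket
import numpy as np
from scipy.spatial.transform import Rotation as R
def ray(K,V,uv,z):
    c=np.linalg.inv(V); d=c[:3,:3]@np.linalg.inv(K)@[uv[0],uv[1],1]; o=c[:3,3]
    return o+d*(z-o[2])/d[2]
def cam(n,uv,z):
    c=cams.get_calibration(n); return ray(np.array(c["mtx"]),np.array(c["view"]),uv,z)
def wrist(uv,z,s):
    c=cams.get_calibration("wrist"); T=np.eye(4);T[:3,:3]=R.from_rotvec(s["eef_rot"]).as_matrix();T[:3,3]=s["ee_pos"]
    return ray(np.array(c["mtx"]),np.linalg.inv(T@np.array(c["hand_eye"])),uv,z)
def togo(p,rv=None):
    s=bot.sense();r=R.from_rotvec(s["eef_rot"])
    print("d",np.round(r.inv().apply(np.array(p)-s["ee_pos"]),4), "rot",None if rv is None else np.round((r.inv()*rv).as_rotvec(),3))
E
python3 - <<'E'
from h import *
S=lambda u,v,z:print("scene",(u,v),np.round(cam("scene",(u/4+235-.4,v/4+170-.4),z),3))
D=lambda u,v,z:print("side",(u,v),np.round(cam("side",(u/3+235-.3,v/3+195-.3),z),3))
for p in((78,292),(305,418),(678,165),(465,80)):S(*p,.065)
for p in((180,185),(415,298),(582,185),(357,92)):S(*p,.102)
S(308,388,.021)
S(390,345,.035);S(350,358,.021)
D(228,495,.065);D(573,405,.065)
for p in((158,280),(490,213),(368,82),(85,125)):D(*p,.102)
D(295,465,.021);D(262,405,.021);D(243,378,.038)
print(cam("scene",(445,205),0),cam("side",(405,480),0))
print(R.from_rotvec(bot.sense()["eef_rot"]).as_matrix().round(3))
E
```

```text
scene (78, 292) [0.622 0.302 0.065]
scene (305, 418) [0.431 0.316 0.065]
scene (678, 165) [ 0.4   -0.075  0.065]
scene (465, 80) [ 0.59  -0.089  0.065]
scene (180, 185) [0.616 0.21  0.102]
scene (415, 298) [0.421 0.222 0.102]
scene (582, 185) [0.41  0.047 0.102]
scene (357, 92) [0.602 0.035 0.102]
scene (308, 388) [0.482 0.246 0.021]
scene (390, 345) [0.458 0.193 0.035]
scene (350, 358) [0.481 0.204 0.021]
side (228, 495) [ 0.4   -0.079  0.065]
side (573, 405) [ 0.584 -0.09   0.065]
side (158, 280) [0.411 0.045 0.102]
side (490, 213) [0.607 0.031 0.102]
side (368, 82) [0.617 0.205 0.102]
side (85, 125) [0.423 0.223 0.102]
side (295, 465) [ 0.456 -0.032  0.021]
side (262, 405) [0.459 0.018 0.021]
side (243, 378) [0.45  0.024 0.038]
[ 0.36297887 -0.29344076  0.        ] [ 0.45462733 -0.24550696  0.        ]
[[ 0.969  0.245 -0.   ]
 [ 0.245 -0.969  0.001]
 [-0.    -0.002 -1.   ]]
```

Units first: shifts go in shares of 0.4 m and turns go in shares of pi/2 rad. So -0.2 m / 0.4 = -0.5, -0.04 m / 0.4 = -0.1.

Call:
run_rows:
  rows:
    - {"aperture": 0.05,"dy": -0.1}
    - {"aperture": 0.05,"dy": -0.2}
    - {"aperture": 0.05,"dy": -0.3}
    - {"aperture": 0.05,"dy": -0.4}
    - {"aperture": 0.05,"dy": -0.5}
  grip_force: 100

```text
clock: 0.52
ee_pos: [0.1097, -0.4341, 0.3034]
eef_rot: [-3.117, -0.388, 0.0]
wrist_force: [0.8, 0.5, 0.7]
opening: 0.0497
gripper_force: 0.0
```

```bash
python3 - <<'E'
from h import *
print(bot.sense()["joint_positions"].round(2))
togo((.20,-.37,.30));togo((.27,-.31,.30));togo((.38,-.12,.30))
print(cam("scene",(275,325),0),cam("scene",(197,325),0))
E
```

```text
[ 1.25  0.19 -0.03  2.05  0.01  0.9  -0.11]
d [ 0.1032 -0.04    0.0034] rot None
d [ 0.1858 -0.081   0.0034] rot None
d [ 0.3391 -0.2382  0.0035] rot None
[0.43352971 0.43995224 0.        ] [0.56741885 0.54375336 0.        ]
```

To row units: 0.185 m / 0.4 = 0.4625, 0.155 m / 0.4 = 0.3875, -0.5 rad / 1.5708 = -0.3183.

Call:
run_rows:
  rows:
    - {"aperture": 0.05,"dx": 0.1,"dy": -0.025,"az": -0.0637}
    - {"aperture": 0.05,"dx": 0.2,"dy": -0.0625,"az": -0.1273}
    - {"aperture": 0.05,"dx": 0.3,"dy": -0.1125,"az": -0.191}
    - {"aperture": 0.05,"dx": 0.3875,"dy": -0.1625,"az": -0.2546}
    - {"aperture": 0.05,"dx": 0.4625,"dy": -0.2125,"az": -0.3183}

```text
clock: 0.93
ee_pos: [0.2704, -0.3067, 0.304]
eef_rot: [2.921, 1.155, 0.0]
wrist_force: [0.5, -0.9, 0.1]
opening: 0.0499
gripper_force: 0.0
```

```bash
python3 - <<'E'
from h import *
print(bot.sense()["joint_positions"].round(2))
Y=R.from_matrix(np.array([[.08,.997,0],[.997,-.08,0],[0,0,-1]]).T.T)
togo((.36,-.16,.30),Y);togo((.42,0,.28),Y)
togo((.53,.22,.20),Y)
E
```

```text
[ 0.98  0.13 -0.27  2.12  0.05  0.89 -0.12]
d [ 0.1657 -0.0457  0.004 ] rot [ 0.001  0.    -0.737]
d [ 0.319  -0.1214  0.024 ] rot [ 0.001  0.    -0.737]
d [ 0.5497 -0.2067  0.1039] rot [ 0.001  0.    -0.737]
```

To row units: 0.195 m / 0.4 = 0.4875, 0.155 m / 0.4 = 0.3875, -0.5 rad / 1.5708 = -0.3183.

Call:
run_rows:
  rows:
    - {"aperture": 0.05,"dx": 0.1,"dy": -0.025,"az": -0.0637}
    - {"aperture": 0.05,"dx": 0.2,"dy": -0.05,"az": -0.1273}
    - {"aperture": 0.05,"dx": 0.3,"dy": -0.075,"az": -0.191}
    - {"aperture": 0.05,"dx": 0.3875,"dy": -0.1125,"az": -0.2546}
    - {"aperture": 0.05,"dx": 0.4875,"dy": -0.15,"az": -0.3183}

```text
clock: 1.35
ee_pos: [0.3706, -0.1313, 0.3039]
eef_rot: [2.546, 1.841, -0.001]
wrist_force: [0.6, -0.8, -0.1]
opening: 0.05
gripper_force: 0.0
```

```bash
python3 - <<'E'
from h import *
print(bot.sense()["joint_positions"].round(2))
Y=R.from_matrix(np.array([[.08,.997,0],[.997,-.08,0],[0,0,-1]]).T)
togo((.46,.05,.28),Y);togo((.53,.25,.2),Y)
E
```

```text
[ 0.71  0.13 -0.51  2.14  0.08  0.89 -0.17]
d [0.2002 0.0281 0.0237] rot [-0.     0.    -0.239]
d [0.4121 0.0319 0.1036] rot [-0.     0.    -0.239]
```

To row units: 0.2 m / 0.4 = 0.5, 0.16 m / 0.4 = 0.4, -0.239 rad / 1.5708 = -0.1522.

Call:
run_rows:
  rows:
    - {"aperture": 0.05,"dx": 0.1,"dy": 0.015,"az": -0.0637}
    - {"aperture": 0.05,"dx": 0.2,"dy": 0.03,"az": -0.1273}
    - {"aperture": 0.05,"dx": 0.3,"dy": 0.045,"az": -0.1522}
    - {"aperture": 0.05,"dx": 0.4,"dy": 0.06,"az": -0.1522}
    - {"aperture": 0.05,"dx": 0.5,"dy": 0.07,"az": -0.1522}

```text
clock: 1.77
ee_pos: [0.4611, 0.0496, 0.3038]
eef_rot: [2.313, 2.126, -0.0]
wrist_force: [1.8, 0.2, -0.3]
opening: 0.0503
gripper_force: 0.0
```

Call:
run_rows:
  rows:
    - {"aperture": 0.05,"dx": 0.1,"dz": 0.025}
    - {"aperture": 0.05,"dx": 0.2,"dz": 0.05}
    - {"aperture": 0.05,"dx": 0.25,"dz": 0.1}
    - {"aperture": 0.05,"dx": 0.25,"dz": 0.15}
    - {"aperture": 0.05,"dx": 0.25,"dz": 0.15}

```text
clock: 2.18
ee_pos: [0.4667, 0.1484, 0.2406]
eef_rot: [-2.307, -2.128, 0.008]
wrist_force: [-1.3, -0.9, -1.1]
opening: 0.0498
gripper_force: 0.0
```

```bash
python3 - <<'E'
from h import *
import cv2
s=bot.sense();print(s["joint_positions"].round(2))
cv2.imwrite("pics/w1.png",cams.read_camera("wrist")[:,:,::-1])
Y=R.from_matrix(np.array([[.08,.997,0],[.997,-.08,0],[0,0,-1]]).T)
togo((.522,.250,.15),Y)
E
```

```text
[ 0.12  0.43 -0.64  1.98  0.34  0.85 -0.79]
d [0.107  0.0462 0.0919] rot [-0.004  0.002 -0.003]
```

View pics/w1.png

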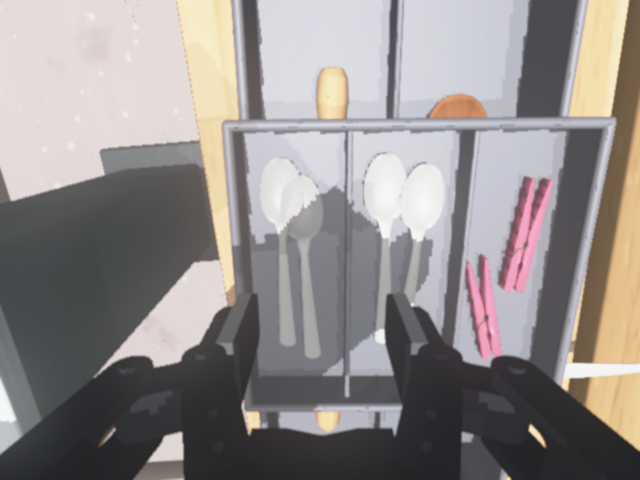

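The wrist view shows the tray square to the hand. The pin's +y tip is at (333,67) with its axis at column 332, the upper tray's +y edge runs from (228,123) to (612,120), and the spoon bowl is in the other lane.

```bash
python3 - <<'E'
from h import *
s=bot.sense()
for uv,z in(((333,67),.021),((332,112),.021),((328,425),.021),((228,123),.102),((612,120),.102),((238,100),.065),((572,100),.065),((397,60),.036)):print(uv,wrist(uv,z,s).round(3))
E
```

```text
(333, 67) [0.483 0.251 0.021]
(332, 112) [0.48  0.222 0.021]
(328, 425) [ 0.456 -0.049  0.021]
(228, 123) [0.424 0.221 0.102]
(612, 120) [0.621 0.207 0.102]
(238, 100) [0.424 0.234 0.065]
(572, 100) [0.621 0.217 0.065]
(397, 60) [0.524 0.251 0.036]
```

Call:
run_rows:
  rows:
    - {"aperture": 0.05,"dx": 0.075,"dy": 0.05}
    - {"aperture": 0.05,"dx": 0.1625,"dy": 0.075,"dz": 0.025}
    - {"aperture": 0.05,"dx": 0.2675,"dy": 0.115,"dz": 0.05}
    - {"aperture": 0.05,"dx": 0.2675,"dy": 0.115,"dz": 0.125}
    - {"aperture": 0.05,"dx": 0.2675,"dy": 0.115,"dz": 0.225}

```text
clock: 2.65
ee_pos: [0.5272, 0.2538, 0.1569]
eef_rot: [2.311, 2.126, 0.015]
wrist_force: [0.4, -1.3, -0.8]
opening: 0.0502
gripper_force: 0.0
```

To row units: -0.08 m / 0.4 = -0.2, -0.06 m / 0.4 = -0.15.

Call:
run_rows:
  rows:
    - {"aperture": 0.05,"dx": -0.0125,"dz": 0.03}
    - {"aperture": 0.05,"dx": -0.05,"dz": 0.03}
    - {"aperture": 0.05,"dx": -0.1,"dz": 0.03}
    - {"aperture": 0.05,"dx": -0.15,"dz": 0.03}
    - {"aperture": 0.05,"dx": -0.2,"dz": 0.03}

```text
clock: 3.07
ee_pos: [0.5172, 0.1693, 0.1433]
eef_rot: [-2.314, -2.125, -0.002]
wrist_force: [-0.8, 3.5, -2.3]
opening: 0.05
gripper_force: 1.7
```

Call:
run_rows:
  rows:
    - {"aperture": 0.05,"dx": -0.05}
    - {"aperture": 0.05,"dx": -0.0875}
    - {"aperture": 0.05,"dx": -0.1125}
    - {"aperture": 0.05,"dx": -0.13}
    - {"aperture": 0.05,"dx": -0.145}

```text
clock: 3.48
ee_pos: [0.5129, 0.112, 0.143]
eef_rot: [2.313, 2.124, 0.003]
wrist_force: [1.5, 1.6, 0.9]
opening: 0.0498
gripper_force: 1.0
```

To row units: -0.014 m / 0.4 = -0.035, -0.012 m / 0.4 = -0.03.

Call:
run_rows:
  rows:
    - {"aperture": 0.05,"dx": -0.01}
    - {"aperture": 0.05,"dx": -0.02}
    - {"aperture": 0.05,"dx": -0.03}
    - {"aperture": 0.05,"dx": -0.035}

```text
clock: 3.82
ee_pos: [0.5119, 0.1057, 0.1427]
eef_rot: [-2.302, -2.13, -0.017]
wrist_force: [2.8, 20.2, -8.0]
opening: 0.0501
gripper_force: 10.5
```

The tray stopped firmly at its -y end. I'll back off, rise and check above the pin.

Call:
run_rows:
  rows:
    - {"aperture": 0.05,"dx": 0.0625}
    - {"aperture": 0.05,"dx": 0.125,"dy": -0.025,"dz": -0.05}
    - {"aperture": 0.05,"dx": 0.1575,"dy": -0.075,"dz": -0.125}
    - {"aperture": 0.05,"dx": 0.1575,"dy": -0.105,"dz": -0.15}
    - {"aperture": 0.05,"dx": 0.1575,"dy": -0.105,"dz": -0.15}

```text
clock: 4.23
ee_pos: [0.4729, 0.1673, 0.2039]
eef_rot: [2.307, 2.131, 0.002]
wrist_force: [-0.9, 0.1, -1.1]
opening: 0.0496
gripper_force: 0.0
```

```bash
python3 - <<'E'
from h import *
import cv2
s=bot.sense();print(s)
cv2.imwrite("pics/w2.png",cams.read_camera("wrist")[:,:,::-1])
E
```

```text
{'clock': 4.2333, 'joint_positions': array([ 0.06556325,  0.50867465, -0.62285174,  1.97855091,  0.41613328,
        0.78078831, -0.87788446]), 'joint_velocities': array([ 0.01682974,  0.05817952,  0.06609882, -0.01725584,  0.04701011,
       -0.02849521,  0.00114034]), 'tau': array([-3.82279158e-01, -4.68447304e+01, -7.51455724e+00, -1.95670348e+01,
       -2.77752718e-01,  9.10840672e-02, -3.69156932e-02]), 'ee_pos': array([0.47292042, 0.16733887, 0.20392156]), 'eef_rot': array([2.30733400e+00, 2.13095753e+00, 2.03080512e-03]), 'wrist_force': array([-0.92929107,  0.06089522, -1.0772809 ]), 'torque': array([ 0.01009795, -0.00155167,  0.00892007]), 'gripper_force': 0.0, 'opening': 0.049562084897774014}
```

View pics/w2.png

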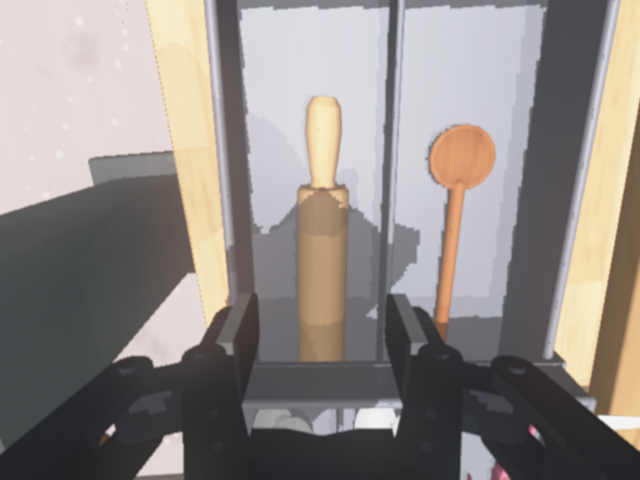

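The pin is now in the open gap: tip at (323,97), barrel shoulder at (323,187), barrel edges at columns 298 and 347. The divider's near edge is at about column 386. Next I'll work out the lateral clearances.

```bash
python3 - <<'E'
from h import *
s=bot.sense();r=R.from_rotvec(s["eef_rot"])
for n,uv,z in(("tip",(323,97),.021),("shoulder",(323,188),.03),("barL",(298,260),.024),("barR",(347,260),.024),("divL top",(388,260),.036),("divR top",(395,200),.036),("wallL floor",(246,200),.004),("upper bottom edge",(320,362),.066)):
    p=wrist(uv,z,s);print(n,p.round(3),"tool",r.inv().apply(p-s["ee_pos"]).round(4))
E
```

```text
tip [0.482 0.25  0.021] tool [0.0845 0.0005 0.1816]
shoulder [0.477 0.196 0.03 ] tool [0.0306 0.0006 0.1726]
barL [0.456 0.147 0.024] tool [-0.0195 -0.0162  0.1787]
barR [0.489 0.145 0.024] tool [-0.0195  0.0169  0.1787]
divL top [0.515 0.147 0.036] tool [-0.015   0.0424  0.1667]
divR top [0.521 0.186 0.036] tool [0.0243 0.0447 0.1667]
wallL floor [0.423 0.187 0.004] tool [ 0.0174 -0.0529  0.1986]
upper bottom edge [0.467 0.096 0.066] tool [-0.0702 -0.0012  0.1367]
```

To row units: 0.095 m / 0.4 = 0.2375, 0.075 m / 0.4 = 0.1875.

Call:
run_rows:
  rows:
    - {"aperture": 0.044,"dy": 0.0013,"dz": 0.0625}
    - {"aperture": 0.044,"dy": 0.0013,"dz": 0.125}
    - {"aperture": 0.044,"dy": 0.0013,"dz": 0.1875}
    - {"aperture": 0.044,"dy": 0.0013,"dz": 0.2375}
    - {"aperture": 0.044,"dy": 0.0013,"dz": 0.2375}

```text
clock: 4.7
ee_pos: [0.4729, 0.1629, 0.1025]
eef_rot: [-2.312, -2.124, 0.012]
wrist_force: [-0.1, -0.7, -0.6]
opening: 0.0436
gripper_force: 0.0
```

Call:
run_rows:
  rows:
    - {"aperture": 0.044,"dz": 0.025}
    - {"aperture": 0.044,"dz": 0.045}
    - {"aperture": 0.044,"dz": 0.0575}
    - {"aperture": 0.044,"dz": 0.065}
    - {"aperture": 0.044,"dz": 0.065}

```text
clock: 5.12
ee_pos: [0.4777, 0.1653, 0.0815]
eef_rot: [2.312, 2.124, 0.007]
wrist_force: [5.7, 0.1, -0.5]
opening: 0.0444
gripper_force: 0.0
```

Call:
run_rows:
  rows:
    - {"aperture": 0.03}
    - {"aperture": 0.03}
    - {"aperture": 0.03}
    - {"aperture": 0.03}
    - {"aperture": 0.03}
  grip_force: 100

```text
clock: 5.53
ee_pos: [0.476, 0.1652, 0.0817]
eef_rot: [2.312, 2.125, 0.003]
wrist_force: [2.1, -1.0, 6.9]
opening: 0.032
gripper_force: 79.0
```

To row units: 0.04 m / 0.4 = 0.1, 0.02 m / 0.4 = 0.05.

Call:
run_rows:
  rows:
    - {"aperture": 0.02,"dz": -0.0075}
    - {"aperture": 0.02,"dx": 0.0125,"dz": -0.015}
    - {"aperture": 0.02,"dx": 0.05,"dz": -0.015}
    - {"aperture": 0.02,"dx": 0.0825,"dz": -0.015}
    - {"aperture": 0.02,"dx": 0.1,"dz": -0.015}
  grip_force: 100

```text
clock: 5.95
ee_pos: [0.478, 0.2076, 0.0871]
eef_rot: [-2.31, -2.128, -0.002]
wrist_force: [-0.4, 0.1, -1.0]
opening: 0.0311
gripper_force: 99.1
```

Call:
run_rows:
  rows:
    - {"aperture": 0.02}

```text
clock: 6.03
ee_pos: [0.478, 0.2078, 0.0871]
eef_rot: [-2.308, -2.129, -0.003]
wrist_force: [-0.3, -0.1, -2.4]
opening: 0.031
gripper_force: 99.1
```

Pin held and drawn forward. Now tilt its +y end up while keeping the lower end just off the floor.

To row units: -0.0511 m / 0.4 = -0.1278, -0.0346 m / 0.4 = -0.0865, 0.28 rad / 1.5708 = 0.1783.

Call:
run_rows:
  rows:
    - {"aperture": 0.02,"dx": -0.0013,"dz": -0.0225,"ay": 0.0318}
    - {"aperture": 0.02,"dx": -0.0025,"dz": -0.0463,"ay": 0.0637}
    - {"aperture": 0.02,"dx": -0.0035,"dz": -0.0865,"ay": 0.121}
    - {"aperture": 0.02,"dx": 0.0083,"dz": -0.1278,"ay": 0.1783}
    - {"aperture": 0.02,"dx": 0.0083,"dz": -0.1278,"ay": 0.1783}

```text
clock: 6.45
ee_pos: [0.4803, 0.2044, 0.1389]
eef_rot: [-2.168, -1.979, -0.309]
wrist_force: [0.1, -0.6, -1.9]
opening: 0.0315
gripper_force: 99.3
```

```bash
python3 - <<'E'
from h import *
import cv2
s=bot.sense();print(R.from_rotvec(s["eef_rot"]).as_matrix().round(3),s["torque"],s["wrist_force"])
a=cams.read_camera("side")[:,:,::-1][150:400,200:440];b=cams.read_camera("scene")[:,:,::-1][120:300,220:430]
cv2.imwrite("pics/t1.png",np.hstack([cv2.resize(a,(400,416)),cv2.resize(b,(400,343))[:343].copy() if 0 else cv2.copyMakeBorder(cv2.resize(b,(400,343)),0,73,0,0,0)]))
E
```

```text
[[ 0.087  0.996  0.026]
 [ 0.956 -0.091  0.277]
 [ 0.279  0.001 -0.96 ]] [-0.4031106   0.05987005  0.04684345] [ 0.09126276 -0.63022076 -1.92777902]
```

View pics/t1.png

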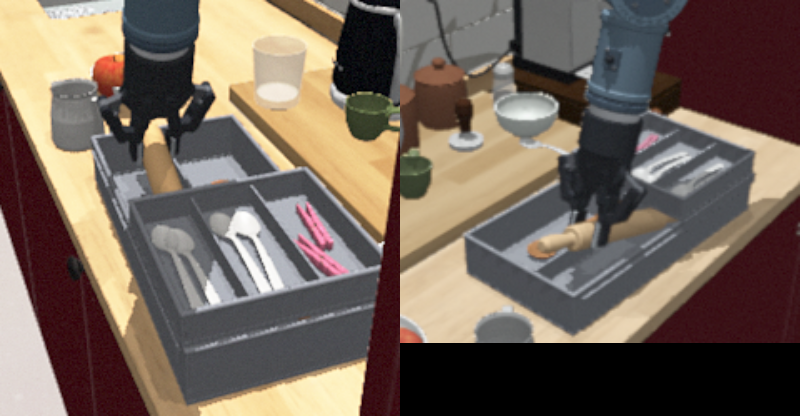

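The pin is tilted through the gap with its tip above the rim and no contact visible. I'll check for droop by comparing the predicted tip with the observed one, at about (293.5,249.6) in the full scene image.

```bash
python3 - <<'E'
from h import *
s=bot.sense();r=R.from_rotvec(s["eef_rot"]);c=cams.get_calibration("scene");K,V=np.array(c["mtx"]),np.array(c["view"])
for a in(0,-.1,.1):
  p=s["ee_pos"]+r.apply(np.array([0,0,.0605])+R.from_rotvec([0,a,0]).apply([.087,0,0]))
  q=K@(V[:3,:3]@p+V[:3,3]);print(a,p.round(3),(q[:2]/q[2]).round(1))
E
```

```text
0 [0.487 0.307 0.103] [294.1 249.9]
-0.1 [0.488 0.308 0.095] [293.6 253.2]
0.1 [0.487 0.304 0.111] [294.9 246.4]
```

To row units: 0.11 m / 0.4 = 0.275, 0.06 m / 0.4 = 0.15.

Call:
run_rows:
  rows:
    - {"aperture": 0.02,"dx": 0.05,"dz": 0.005}
    - {"aperture": 0.02,"dx": 0.1,"dz": 0.0025}
    - {"aperture": 0.02,"dx": 0.15}
    - {"aperture": 0.02,"dx": 0.2125}
    - {"aperture": 0.02,"dx": 0.275}

```text
clock: 6.97
ee_pos: [0.4861, 0.3154, 0.1675]
eef_rot: [-2.161, -1.991, -0.3]
wrist_force: [0.4, 1.0, -2.3]
opening: 0.0314
gripper_force: 99.3
```

Call:
run_rows:
  rows:
    - {"aperture": 0.02,"dx": 0.0125,"dz": -0.0375}
    - {"aperture": 0.02,"dx": 0.04,"dz": -0.125}
    - {"aperture": 0.02,"dx": 0.0675,"dz": -0.22}
    - {"aperture": 0.02,"dx": 0.09,"dz": -0.3125}
    - {"aperture": 0.02,"dx": 0.11,"dz": -0.3875}

```text
clock: 7.38
ee_pos: [0.4862, 0.3148, 0.3312]
eef_rot: [-2.159, -1.992, -0.303]
wrist_force: [0.7, -0.1, -2.0]
opening: 0.0311
gripper_force: 99.5
```

To row units: -0.08 m / 0.4 = -0.2, -0.02 m / 0.4 = -0.05, -0.28 rad / 1.5708 = -0.1783.

Call:
run_rows:
  rows:
    - {"aperture": 0.02,"dx": -0.025,"dz": -0.05,"ay": -0.0446}
    - {"aperture": 0.02,"dx": -0.075,"dz": -0.0875,"ay": -0.0891}
    - {"aperture": 0.02,"dx": -0.125,"dz": -0.1175,"ay": -0.1337}
    - {"aperture": 0.02,"dx": -0.175,"dz": -0.1175,"ay": -0.1783}
    - {"aperture": 0.02,"dx": -0.2,"dz": -0.1175,"ay": -0.1783}

```text
clock: 7.8
ee_pos: [0.4789, 0.2243, 0.3522]
eef_rot: [2.307, 2.128, -0.005]
wrist_force: [0.6, 0.7, -2.3]
opening: 0.0313
gripper_force: 99.5
```

Call:
run_rows:
  rows:
    - {"aperture": 0.02}
    - {"aperture": 0.02}
    - {"aperture": 0.02}
    - {"aperture": 0.02}
    - {"aperture": 0.02}

```text
clock: 8.22
ee_pos: [0.4798, 0.2242, 0.3525]
eef_rot: [-2.312, -2.126, -0.001]
wrist_force: [-0.1, -0.1, -2.0]
opening: 0.0309
gripper_force: 99.5
```

```bash
python3 - <<'E'
from h import *
import cv2
print(R.from_rotvec(bot.sense()["eef_rot"]).as_matrix().round(3),abs(bot.sense()["joint_velocities"]).max())
a=cams.read_camera("side")[:,:,::-1];b=cams.read_camera("scene")[:,:,::-1]
cv2.imwrite("pics/f.png",np.hstack([a[0:480,120:520],b[0:480,130:530]]))
E
```

```text
[[ 0.083  0.997 -0.   ]
 [ 0.997 -0.083  0.001]
 [ 0.001 -0.    -1.   ]] 0.0034549295337161566
```

View pics/f.png

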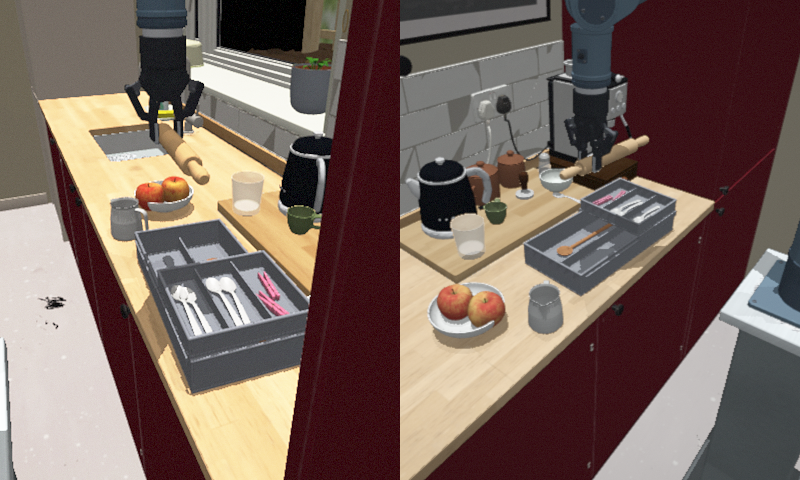

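The pin is held level about 0.29 m up. The spoon is still in its lane and the jug and bowl are where they were. The pin's -y end is at about (376,141) in the full scene image, so I'll check that against the prediction and hand in.

```bash
python3 - <<'E'
from h import *
s=bot.sense();r=R.from_rotvec(s["eef_rot"]);c=cams.get_calibration("scene");K,V=np.array(c["mtx"]),np.array(c["view"])
for a in(0,-.1,.1):
  p=s["ee_pos"]+r.apply(np.array([0,0,.0605])+R.from_rotvec([0,a,0]).apply([-.213,0,0]))
  q=K@(V[:3,:3]@p+V[:3,3]);q=q[:2]/q[2];print(a,p.round(3),q.round(1))
  if a==0 and np.hypot(*(q-[376,141]))<8: print(ticket.hand_in())
E
```

```text
0 [0.462 0.012 0.292] [376.1 138. ]
the job is handed in; nothing more can be done
None
-0.1 [0.462 0.013 0.313] [376.5 129.9]
0.1 [0.462 0.013 0.271] [375.1 146.2]
```

I handed the job in with the rolling pin held still and roughly level about 0.29 m up, roughly 17 cm clear of the upper tray; the spoon, jug and bowl look undisturbed in the final pictures, and I have not seen the judge's result.

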